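# Wedge a back plate tight against the fence and hold it for drilling

### The job

The oak back plate on the bench's holding board is to be drilled and must not move: plug the wooden cleat (red grip) fully home in the free square dog hole next to the plate (the middle one of a row of three; the plate hides most of the first), with its sloping face towards the plate. Then lay the wedge (blue grip) flat on the holding board and slide it, thin end first, into the gap between plate and cleat from the end where the gap is wide enough, and push it in until it is tight and the plate is pressed flush against the back fence. Finish while still holding the wedge pushed in, touching neither plate nor cleat, and leave the jar, the coat hook and the screwdriver where they are.

Things in the scene. Friction and masses are not known exactly. Their poses are not given: they have to be found in the camera images.
- jig: Plywood holding board fixed on the bench, 260 x 360 x 28 mm (x, y, z). Origin: centre of its underside; x points to its back fence, z up. Three square through holes, 30 x 30 mm, in a row at y = 0: x = -3 (mostly under the plate), -43.2 (middle) and -83 mm. A dark end stop 22 mm high stands on it at x 40 to 90, y -105 to -80 mm.
- fence: Dark hardwood back fence fixed along the far edge of the holding board, 30 x 360 x 30 mm, parallel to the board's y axis. Origin: centre of its underside, at x = 115, z = 28 mm of the jig; its face towards the plate is at x = 100 mm of the jig.
- hole1 (a point): Centre of the mouth of the middle dog hole (hole 1), at the top surface of the holding board; 30 x 30 mm, sides parallel to the jig's axes.
- board: Loose oak back plate, 110 x 140 x 18 mm (x, y, z), corners rounded 18 mm, about 0.2 kg, lying on the holding board 4 to 9 mm short of the fence, slightly skew. Origin: centre of its underside, +x to the fence. Flush, it is at x = 45 mm of the jig, its near edge at x = -10 mm. It may slide along the fence as far as the end stop.
- cleat: Loose dark wooden cleat standing on its square shank, 90 g. Origin: centre of the shank's foot. Shank 28 x 28 x 22 mm, lowest 6 mm only 24 x 24. Head above it: z 22 to 46, 60 mm along y, flat back at x = -16 mm, sloping face to +x at x = 14 - 0.14 y mm. Home, the head rests on the board: origin 6 mm above the bench, axes parallel to the jig's; gap to the plate is wider at +y.
- wedge: Loose dark wooden wedge lying flat, 90 g, 160 mm long, 22 mm high. Origin: underside, below the middle of its grip. Straight face at x = 14 mm, sloping face at x = 14 - t with thickness t = 8 + 0.14 (y + 145) mm; thin end y = -145, thick end y = 15. It goes in towards -y of the jig, axes parallel to the jig's, and moves 1.4 mm to the fence per 10 mm along the cleat.
- jar: Bystander: closed glass jar with a steel cap, 60 mm across, 75 mm high. Origin: centre of its underside.
- coathook: Bystander: dark iron coat hook lying on its 35 x 75 mm foot plate, about 55 mm high. Origin: centre of its underside.
- screwdriver: Bystander: red screwdriver lying beyond the holding board. Origin: under its middle.
- wedge_tip (a point): Middle of the lower edge of the wedge's thin end (wedge frame x = 10, y = -145, z = 0 mm).
- cleat_face (a point): Middle of the cleat's sloping face at its lower edge (cleat frame x = 14, y = 0, z = 22 mm).
- cleat_grip (a point): Centre of the red grip block on top of the cleat (cleat frame -4, 0, 63 mm): 18 mm (x) by 30 mm (y), from z = 46 to 80 mm of the cleat.
- wedge_grip (a point): Centre of the wedge's blue grip block (wedge frame 0, 0, 40 mm): 20 mm (x) by 30 mm (y), from z = 22 to 58 mm of the wedge. Wedge tight and plate flush: this point is at about x = -24, y = 65, z = 68 mm of the jig; slack in the hole and give of the parts leave y between about 45 and 70 mm. A steady push of 15 N makes it tight.
There are look-alikes about, which are no part of the job. What is shaped like the cleat but orange or purple is not meant.

How it is judged:
By the outcome, as a careful person would: the job done as asked, in the order asked, and still so for the second after the job is handed in, while the arm keeps its last pose, push and grip.
It also fails if it takes over 72 s, if anything falls off the work surface, if the arm or the gripper's body presses on something with over 40 N, if the wrist force passes 120 N, or if a joint passes its speed limit or range.

### The arm

A 6-joint arm with a two-finger parallel gripper is mounted at the origin on the work surface. World frame = base frame: x ahead of the robot, y to its left, z up, the work surface at z = 0. Lengths are in m, angles in rad, forces in N, time in s.
With the tool pointing down it reaches from about 0.3 to 0.825 m from the base axis. Payload 5.4 kg.
Tool frame: the origin (TCP) lies midway between the tips of the shut fingers; the grasp point (between the pads) lies 19 mm behind it (manip.grasp_offset is the z of the grasp point in the tool frame, in m); z points along the fingers, y is the line along which they close (so a half turn about z gives the same grasp; the last joint's range is limited). The gripper opens to 92 mm and grips with 3 to 60 N. Pads are 20 mm wide; open, the fingers measure 128 mm over their backs; the gripper's body (75 mm by 189 mm) begins 69 mm behind the grasp point.
Start: joints at [-1.455, 0.158, 1.597, -0, 1.386, -0.21], TCP at [0.184, -0.545, 0.215] pointing down, gripper open.
Joint ranges: [-2.91, 2.91], [-0.94, 2.29], [0.18, 2.7], [-1.29, 4.43], [0.17, 2.64], [-3, 3]. Speed limits (rad/s): [2.57, 2.57, 3.14, 3.14, 3.14, 3.14].

### API

Orientations are given as a rotation vector (axis times angle).
In Python, from plant import manip gives the robot as it stands.
- The arm moves only by the tool carry_out, never from a script. Its argument "rows" is a list of rows, each a list of 3 entries, a list of its own where there are three numbers: the shift along the world's x, y, z in mm, then the turn, a rotation vector about the world's x, y, z in degrees, then the finger opening in mm, from 0 to 91.9. In form: [[[dx, dy, dz], [rx, ry, rz], hand], ...]. A call has 1 to 12 rows; each row shifts and turns the commanded pose from where the row before left it; what a row does not reach is not made up. A row lasts 1/12 s, in which the tool goes at most 41.7 mm and 7.16 degrees, less where a joint would pass 70% of its speed; a pose out of reach is approached as far as the arm can. A call with a gripper value outside its range is refused whole. The fingers move at their own pace and stop on an object; "force" is the grip in N (left out, the last holds). Time passes only in rows, so rows that do not move let the fingers close. It gives the time, the measured TCP pose, the force, the opening and the grip force at its end, in the units of the state.
- manip.get_obs(): the state, without advancing time (a new reading comes with each control period).
- manip.snapshot(name): name is "scene" or "top" or "wrist"; returns the picture (480x640x3 uint8, red, green, blue); there is no depth.
- manip.camera_info(name): a dict with "vfov" (degrees; the focal length in pixels is half the picture's height over the tangent of half this angle, whatever the lens; pixels are square), "cx", "cy" (the principal point, pixels), "rvec" (rotation vector, rad) and "tvec" (3), from world to camera coordinates, as OpenCV has them. Camera axes: x right, y down, z forward; pixel columns grow to the right and rows downward; lengths in m; the calibration is good to about 2 mm. The wrist camera is an equidistant fisheye: a pixel r from the principal point sees the ray r / f radians off the axis. A picture is of the moment at which its call begins: read the wrist's pose just before it. camera_info takes no time and is no camera call; for the wrist camera it gives the pose at the moment of the call.
- manip.close_job(): hands the job in; it is judged then, once.
The state is a dict: "clock": time; "q": joint angles; "dq": joint speeds; "tau": joint torques, N m; "position": TCP position; "tcp_rot": TCP orientation; "contact_force": force on the tool from outside, world axes, zero at the start; "moment": the same for the moment, N m; "gripper_width": finger opening in m; "grip_force": force on a finger pad.
Only numpy, scipy, OpenCV 4.12 (cv2) and the standard library are available. Lean on these libraries where they do the work, as an engineer would, in place of code of your own. Each camera call takes 0.05 s, during which the arm holds its last target. There are 200 camera calls.

## Working session

There is one attempt and no reset: what is moved stays moved. The work goes in short steps, Python scripts to look and compute and a tool call to move; the robot and the scene stay as the last step left them, time stands still between calls to the robot, and variables do not carry over. Pictures are saved under pics/ and viewed, at most 10 in all, crops included, and the job is handed in when it is done.

Besides the shell and the picture viewer there is one more tool, called after "Call:" by a JSON object that holds its "method" and its "body", one argument or row to a line. carry_out: Moves the arm, as the interface text tells. Its arguments: {"type":"object","properties":{"rows":{"type":"array"},"force":{"type":"number"}},"required":["rows"]}

```bash
ls; mkdir -p pics; python3 - <<'E'
from plant import manip
import cv2
for n in ("scene","top"):
    im=manip.snapshot(n); cv2.imwrite(f"pics/{n}0.png",im[:,:,::-1]); c=manip.camera_info(n); print(n,c)
o=manip.get_obs(); print(o, manip.grasp_offset)
E
```

```text
pics
scene {'vfov': 46.20217279771313, 'cx': 313.7160079626844, 'cy': 247.63298719546776, 'rvec': array([ 1.7566366 ,  1.44212298, -0.7721746 ]), 'tvec': array([-0.10560054, -0.24368984,  1.91019389])}
top {'vfov': 49.669239603052, 'cx': 311.16696719101145, 'cy': 237.27869720621382, 'rvec': array([ 2.15126819, -2.09983299,  0.18895297]), 'tvec': array([-0.0280316 ,  0.55558688,  1.50012704])}
{'clock': 0.1, 'q': array([-1.45510817e+00,  1.58983855e-01,  1.59807917e+00, -1.10268351e-06,
        1.38619834e+00, -2.10099296e-01]), 'dq': array([ 0.00039511, -0.00224238, -0.00258044, -0.0011889 , -0.00043414,
       -0.00059122]), 'tau': array([ 3.71014958e-04, -3.86504138e+01, -3.22959745e+01,  7.03811226e-02,
        3.39681096e-02, -4.30802743e-05]), 'position': array([ 0.18394614, -0.54419798,  0.21373219]), 'tcp_rot': array([-3.09835976e+00, -5.09215574e-01, -1.21924383e-04]), 'contact_force': array([ 0.50176967, -0.23842596,  0.53251422]), 'moment': array([ 0.01066685, -0.01329312, -0.02401447]), 'grip_force': 0.0, 'gripper_width': 0.09168255409365288} -0.0187
```

View pics/scene0.png

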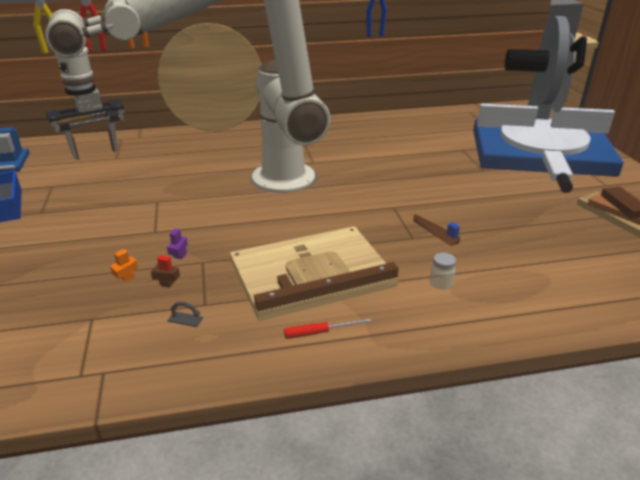

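View pics/top0.png

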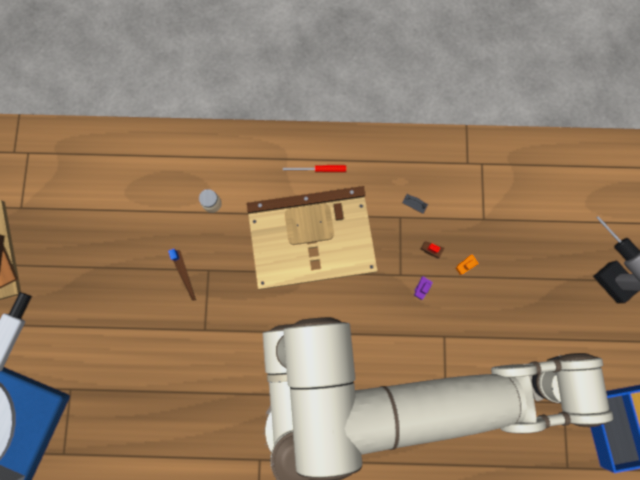

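The scene view shows the dark cleat with the red grip at (165,268). The possible confusions are the orange one (124,265), the purple one (177,243) and the red screwdriver (307,330).

In the top view:
- **Cleat:** (432,248), red on dark, chosen by its description. Orange is at (467,264), purple at (423,288) and the screwdriver at (330,168).
- **Wedge:** blue grip at (174,254), thin end at (194,298).
- **Holding board:** corners near (248,207), (364,188), (377,270) and (258,288).

```bash
cat > h.py <<'E'
import numpy as np, cv2
from plant import manip
def ray(info,uv,fish=False):
    f=240/np.tan(np.radians(info["vfov"])/2); R=cv2.Rodrigues(np.array(info["rvec"]))[0]
    d=np.array([uv[0]-info["cx"],uv[1]-info["cy"]])/f
    if fish:
        r=np.hypot(*d)+1e-12; c=np.r_[d/r*np.sin(r),np.cos(r)]
    else: c=np.r_[d,1]
    return -R.T@np.array(info["tvec"]), R.T@c
def plane(info,uv,z,fish=False):
    o,d=ray(info,uv,fish); return (o+d*(z-o[2])/d[2])[:2]
def proj(info,P,fish=False):
    f=240/np.tan(np.radians(info["vfov"])/2); R=cv2.Rodrigues(np.array(info["rvec"]))[0]
    c=R@np.array(P)+info["tvec"]
    if fish:
        s=np.hypot(c[0],c[1]); k=np.arctan2(s,c[2])/s*f
        return np.array([c[0]*k+info["cx"],c[1]*k+info["cy"]])
    return np.array([c[0]/c[2]*f+info["cx"],c[1]/c[2]*f+info["cy"]])
E
python3 - <<'E'
from h import *
c=manip.camera_info("top")
for n,uv,z in [("grip",(433,247),.08),("wgrip",(174,254),.058),("wtip",(194,298),.02),("c1",(248,211),.028),("c2",(364,192),.028),("c3",(377,270),.028),("c4",(258,288),.028),("hole1",(313.5,252),.028),("hole2",(315,265),.028),("jar",(208,198),.075),("hook",(415,203),.03)]: print(n,plane(c,uv,z).round(3))
w=manip.camera_info("wrist"); print(w); R=cv2.Rodrigues(w["rvec"])[0]; print(-R.T@w["tvec"],R[2])
E
```

```text
grip [ 0.53  -0.371]
wgrip [0.495 0.39 ]
wtip [0.369 0.331]
c1 [0.637 0.181]
c2 [ 0.706 -0.174]
c3 [ 0.465 -0.214]
c4 [0.403 0.14 ]
hole1 [ 0.515 -0.023]
hole2 [ 0.476 -0.028]
jar [0.663 0.296]
hook [ 0.674 -0.33 ]
{'vfov': 65.70646984690485, 'cx': 326.11870829371253, 'cy': 238.18880308159922, 'rvec': array([-2.35683989,  1.69219068,  0.24394687]), 'tvec': array([-0.57398211, -0.03101754,  0.39226055])}
[ 0.25964324 -0.5187504   0.38440774] [-0.26631405 -0.0883862  -0.95982535]
```

Call:
{"method": "carry_out", "body": {
  "rows": [
    [[32, 14, 8], [0, 0, 5], 91],
    [[32, 14, 8], [0, 0, 5], 91],
    [[32, 14, 8], [0, 0, 5], 91],
    [[32, 14, 8], [0, 0, 5], 91],
    [[32, 14, 8], [0, 0, 5], 91],
    [[32, 14, 0], [0, 0, 5], 91],
    [[32, 14, 0], [0, 0, 5], 91],
    [[32, 14, 0], [0, 0, 5], 91],
    [[20, 14, 0], [0, 0, 5], 91],
    [[0, 14, 0], [0, 0, 4], 91],
    [[0, 0, 0], [0, 0, 0], 91],
    [[0, 0, 0], [0, 0, 0], 91]
  ]
}}

```text
clock: 1.1
position: [0.46, -0.4044, 0.2542]
tcp_rot: [-2.61, -1.748, 0.001]
contact_force: [-0.3, -0.4, 0.2]
gripper_width: 0.0913
grip_force: 0.0
```

```bash
python3 - <<'E'
from h import *
w=manip.camera_info("wrist"); im=manip.snapshot("wrist"); cv2.imwrite("pics/w1.png",im[:,:,::-1]); np.savez("w1.npz",im=im,**w)
o=manip.get_obs(); print(o["clock"],o["position"],o["tcp_rot"],o["q"]); print(proj(w,(.53,-.371,.08),True))
E
```

```text
1.15 [ 0.4595695  -0.40510941  0.25432378] [-2.61125941e+00 -1.74624092e+00  7.60647837e-04] [-9.19231857e-01  2.32099522e-01  1.43410901e+00 -4.69949393e-04
  1.47566372e+00 -5.27257332e-01]
[381.9419304  156.85395385]
```

View pics/w1.png

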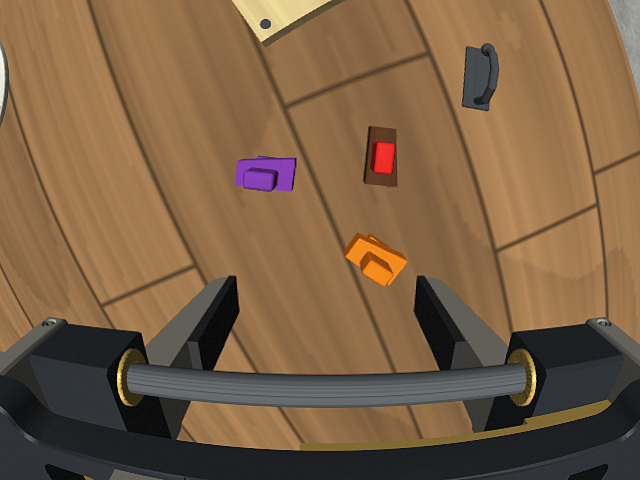

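The wrist view shows the red-gripped dark cleat at (382,156), the purple look-alike at (265,175), the orange one at (376,260) and the coat hook at (480,78). I'll check the choice in a close crop and measure it.

```bash
python3 - <<'E'
from h import *
d=dict(np.load("w1.npz")); im=d.pop("im")
c=im[115:200,335:435]; cv2.imwrite("pics/c1.png",cv2.resize(c,None,fx=6,fy=6,interpolation=cv2.INTER_NEAREST)[:,:,::-1])
hsv=cv2.cvtColor(im,cv2.COLOR_RGB2HSV).astype(int); H,S,V=hsv[...,0],hsv[...,1],hsv[...,2]
roi=np.zeros(im.shape[:2],bool); roi[115:200,340:425]=1
print(im[140,372],im[175,372],im[157,384],im[157,352],im[145,410])
red=roi&((H<8)|(H>172))&(S>190)&(V>130)
dark=roi&(V<110)
for n,m,z in(("red",red,.08),("head",red|dark,.046)):
    cs=max(cv2.findContours(m.astype(np.uint8),0,1)[0],key=cv2.contourArea)
    P=np.array([plane(d,p,z,True) for p in cs[:,0].astype(float)])
    print(n,cv2.contourArea(cs),cv2.boundingRect(cs)); 
    (c,s,a)=cv2.minAreaRect((P*1000).astype(np.float32)); print(c,s,a)
    ap=cv2.approxPolyDP(cs,3,True)[:,0]; print([ (tuple(p),plane(d,p.astype(float),z,True).round(4).tolist()) for p in ap])
E
```

```text
[87 55 34] [94 61 38] [239  50  41] [138 104  68] [126  95  62]
red 527.5 (374, 141, 21, 33)
(531.7608642578125, -371.905517578125) (30.024694442749023, 18.845613479614258) 68.55364990234375
[((np.int32(376), np.int32(141)), [0.5302, -0.3552]), ((np.int32(374), np.int32(171)), [0.5182, -0.3807]), ((np.int32(390), np.int32(173)), [0.5317, -0.388]), ((np.int32(394), np.int32(145)), [0.5447, -0.3647])]
head 1737.0 (363, 126, 35, 61)
(532.5366821289062, -373.73333740234375) (61.92180252075195, 35.645050048828125) 68.54053497314453
[((np.int32(368), np.int32(126)), [0.5322, -0.3404]), ((np.int32(363), np.int32(181)), [0.5066, -0.3911]), ((np.int32(396), np.int32(186)), [0.5368, -0.4087]), ((np.int32(395), np.int32(129)), [0.557, -0.3531])]
```

View pics/c1.png

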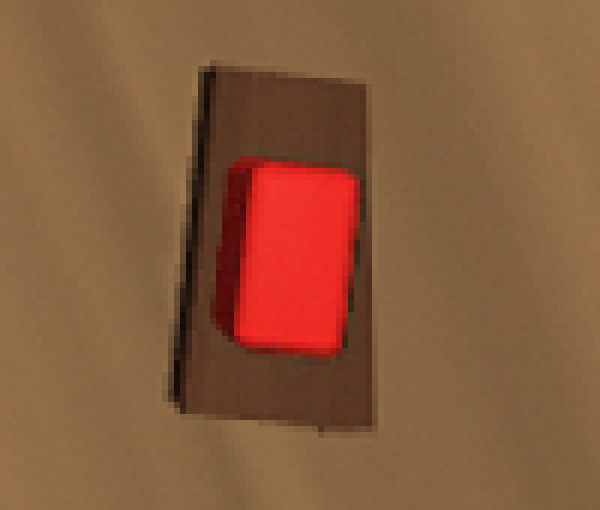

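The crop confirms the dark cleat with the red grip. Its flat back is on the left, parallel to the grip, and its sloping face is on the right, wider at the bottom. Next I'll refine its yaw and centre and measure the rest from the bright top faces.

```bash
python3 - <<'E'
from h import *
d=dict(np.load("w1.npz")); im=d.pop("im")
roi=np.zeros(im.shape[:2],bool); roi[115:200,340:425]=1
R=im[...,0].astype(int);G=im[...,1].astype(int)
top=roi&(R>190)&(G<100)
big=roi&(((R>70)&(R<112)&(G<75))|((R-G)>60))
for n,m,z in(("redtop",top,.08),("headtop",big,.046)):
    cs=max(cv2.findContours(m.astype(np.uint8),0,1)[0],key=cv2.contourArea)
    P=np.array([plane(d,p,z,True) for p in cs[:,0].astype(float)])*1000
    print(n,cv2.minAreaRect(P.astype(np.float32)))
    # long edges: fit lines
    p=cs[:,0].astype(float); x,y,w,h=cv2.boundingRect(cs)
    for side in(-1,1):
        sel=[]
        for yy in range(int(y+.2*h),int(y+.8*h)):
            xs=p[p[:,1]==yy,0]
            if len(xs): sel.append((xs.min()-.5 if side<0 else xs.max()+.5,yy))
        Q=np.array([plane(d,s,z,True) for s in sel])*1000
        l=cv2.fitLine(Q.astype(np.float32),cv2.DIST_HUBER,0,.01,.01).ravel(); print(side,np.degrees(np.arctan2(l[1],l[0])),l[2:])
E
```

```text
redtop ((531.6906127929688, -372.3163757324219), (28.083688735961914, 16.40365982055664), 62.79397964477539)
-1 61.586166 [ 524.24994 -368.8151 ]
1 61.917957 [ 539.54175 -374.31943]
headtop ((536.04541015625, -375.4771728515625), (60.10331726074219, 33.40883255004883), 63.00855255126953)
-1 62.955006 [ 520.97253 -368.4622 ]
1 71.21284 [ 547.5932 -380.7659]
```

Call:
{"method": "carry_out", "body": {
  "rows": [
    [[24, 11, -30], [0, 0, -2.5], 50],
    [[24, 11, -30], [0, 0, -2.5], 50],
    [[24, 11, -30], [0, 0, 0], 50],
    [[0, 0, -30], [0, 0, 0], 50],
    [[0, 0, 0], [0, 0, 0], 50],
    [[0, 0, 0], [0, 0, 0], 50]
  ]
}}

```text
clock: 1.65
position: [0.5303, -0.3718, 0.1329]
tcp_rot: [-2.682, -1.628, 0.002]
contact_force: [-0.8, 0.6, 0.8]
gripper_width: 0.0535
grip_force: 0.0
```

Call:
{"method": "carry_out", "body": {
  "rows": [
    [[1, 0, -30], [0, 0, 0], 50],
    [[0, 0, -30], [0, 0, 0], 50],
    [[0, 0, -15], [0, 0, 0], 50],
    [[0, 0, -7], [0, 0, 0], 50],
    [[0, 0, 0], [0, 0, 0], 50],
    [[0, 0, 0], [0, 0, 0], 10],
    [[0, 0, 0], [0, 0, 0], 10],
    [[0, 0, 0], [0, 0, 0], 10],
    [[0, 0, 0], [0, 0, 0], 10],
    [[0, 0, 0], [0, 0, 0], 10],
    [[0, 0, 0], [0, 0, 0], 10],
    [[0, 0, 0], [0, 0, 0], 10]
  ],
  "force": 35
}}

```text
clock: 2.65
position: [0.5334, -0.372, 0.0534]
tcp_rot: [2.682, 1.633, 0.0]
contact_force: [-1.4, 0.5, 3.5]
gripper_width: 0.0175
grip_force: 35.0
```

Call:
{"method": "carry_out", "body": {
  "rows": [
    [[0, 0, 35], [0, 0, 0], 10],
    [[0, 0, 40], [0, 0, 0], 10],
    [[-13, 30, 14], [0, 0, 3.8], 10],
    [[-13, 30, 14], [0, 0, 3.8], 10],
    [[-13, 30, 14], [0, 0, 3.8], 10],
    [[-13, 30, 14], [0, 0, 3.8], 10],
    [[-13, 30, 14], [0, 0, 3.8], 10],
    [[-13, 30, 14], [0, 0, 3.8], 10],
    [[-13, 30, 14], [0, 0, 3.8], 10],
    [[-13, 30, 14], [0, 0, 3.8], 10],
    [[-13, 30, 14], [0, 0, 3.8], 10],
    [[-13, 30, 0], [0, 0, 3.8], 10]
  ]
}}

```text
clock: 3.65
position: [0.4033, -0.071, 0.2562]
tcp_rot: [1.999, 2.418, 0.002]
contact_force: [0.5, -0.4, 0.1]
gripper_width: 0.0182
grip_force: 35.0
```

Call:
{"method": "carry_out", "body": {
  "rows": [
    [[0, 0, 0], [0, 0, 0], 10],
    [[0, 0, 0], [0, 0, 0], 10],
    [[0, 0, 0], [0, 0, 0], 10]
  ]
}}

```text
clock: 3.9
position: [0.403, -0.072, 0.2533]
tcp_rot: [2.006, 2.418, -0.001]
contact_force: [1.4, -1.1, -1.0]
gripper_width: 0.0179
grip_force: 35.0
```

```bash
python3 - <<'E'
from h import *
w=manip.camera_info("wrist"); im=manip.snapshot("wrist"); cv2.imwrite("pics/w2.png",im[:,:,::-1]); np.savez("w2.npz",im=im,**w)
o=manip.get_obs(); print(o["clock"],o["position"],o["tcp_rot"],o["q"],o["gripper_width"]); print(proj(w,(.515,-.023,.028),True))
E
```

```text
3.95 [ 0.40309457 -0.07232462  0.25319616] [-2.00635175e+00 -2.41681387e+00  6.83954760e-04] [-4.74400824e-01 -3.21508281e-01  1.97154877e+00 -3.16858001e-04
  1.49213870e+00 -6.59442355e-01] 0.017678631792124692
[433.90648693 182.43974479]
```

View pics/w2.png

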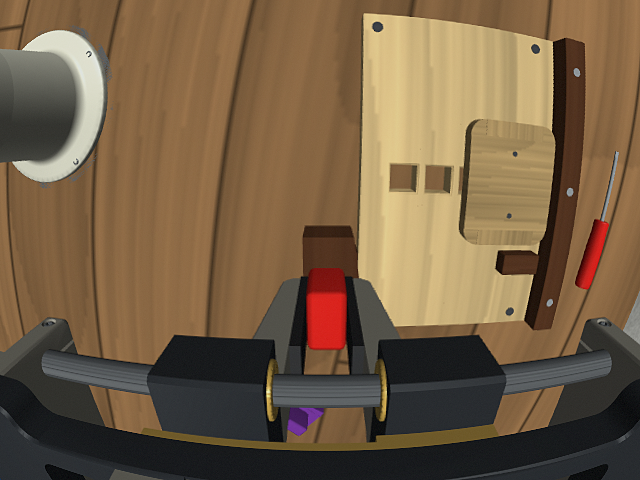

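The wrist view shows the cleat held, with its red grip at (326,308) and head at (328,250). The holes are at (403,178), (438,178) for the middle one, and (461,180) mostly hidden. The plate is at (510,182), the end stop at (517,262), and the fence runs along x≈570.

```bash
python3 - <<'E'
from h import *
d=dict(np.load("w2.npz")); im=d.pop("im")
g=im.max(2).astype(int)
print(g[170,380:470:1].tolist()); print(g[150:210,438].tolist())
c=im[130:230,370:490]; 
roi=np.zeros(g.shape,np.uint8); roi[155:200,382:455]=1
m=((g<185)&(roi>0)).astype(np.uint8)
for c in cv2.findContours(m,0,1)[0]:
    if cv2.contourArea(c)<200: continue
    P=np.array([plane(d,p,.028,True) for p in c[:,0].astype(float)])*1000
    print(cv2.boundingRect(c),cv2.minAreaRect(P.astype(np.float32)))
# near edge of board and fence line
def edge(pts,z):
    Q=np.array([plane(d,p,z,True) for p in pts])*1000; l=cv2.fitLine(Q.astype(np.float32),cv2.DIST_HUBER,0,.01,.01).ravel(); return np.degrees(np.arctan2(l[1],l[0])),l[2:]
pts=[]
for v in range(40,220,5):
    row=g[v,340:380]; u=340+np.argmax(np.diff(row)); pts.append((u+.5,v))
print(pts[::6]); print("near edge",edge(pts,.028),[ (plane(d,p,.028,True)*1000).round(1).tolist() for p in pts[::8]])
pts=[]
for v in list(range(60,120,5))+list(range(275,310,5)):
    row=g[v,515:575]; u=515+np.argmin(np.diff(row)); pts.append((u+.5,v))
print(pts[::4]); print("fence foot",edge(pts,.028))
E
```

```text
[213, 221, 222, 222, 224, 223, 224, 226, 225, 193, 133, 117, 123, 124, 128, 127, 127, 129, 128, 127, 128, 128, 128, 128, 127, 126, 124, 124, 124, 124, 126, 109, 87, 78, 79, 76, 96, 154, 179, 186, 214, 207, 205, 206, 200, 162, 119, 126, 125, 126, 127, 128, 128, 129, 128, 128, 127, 126, 127, 126, 128, 129, 131, 133, 101, 78, 76, 80, 80, 79, 70, 149, 173, 159, 199, 208, 205, 205, 210, 156, 117, 118, 128, 80, 61, 62, 62, 60, 57, 130]
[204, 205, 204, 203, 204, 204, 205, 204, 205, 204, 202, 204, 204, 207, 204, 146, 134, 128, 125, 126, 127, 127, 125, 126, 126, 127, 127, 128, 127, 130, 128, 128, 129, 128, 128, 128, 129, 130, 129, 130, 129, 125, 138, 191, 210, 203, 208, 206, 207, 207, 208, 207, 209, 207, 208, 206, 207, 208, 207, 209]
(424, 164, 30, 30) ((519.56494140625, -17.96810531616211), (33.36760711669922, 32.429813385009766), 10.403314590454102)
(389, 163, 31, 30) ((480.42529296875, -24.30034828186035), (32.869407653808594, 31.978429794311523), 9.417963027954102)
[(np.float64(362.5), 40), (np.float64(362.5), 70), (np.float64(362.5), 100), (np.float64(361.5), 130), (np.float64(360.5), 160), (np.float64(359.5), 190)]
near edge (np.float32(-80.0424), array([421.66428,  34.68667], dtype=float32)) [[407.7, 112.6], [415.8, 68.9], [422.8, 26.4], [430.1, -15.8], [437.7, -58.7]]
[(np.float64(552.5), 60), (np.float64(552.5), 80), (np.float64(552.5), 100), (np.float64(533.5), 275), (np.float64(529.5), 295)]
fence foot (np.float32(-79.989105), array([657.77496,  29.66975], dtype=float32))
```

```bash
cat >> h.py <<'E'
def cleat_pts(pos,rot,dz,pts):
    R=cv2.Rodrigues(np.array(rot))[0]; yx=np.arctan2(R[1,1],R[0,1]); c,s=np.cos(yx),np.sin(yx)
    out=[]
    for x,y,z in pts:
        x=x+4; out.append([pos[0]+(c*x-s*y)/1e3,pos[1]+(s*x+c*y)/1e3,pos[2]+dz+z/1e3])
    return out,np.degrees(yx)
E
python3 - <<'E'
from h import *
d=dict(np.load("w2.npz")); im=d.pop("im"); o=manip.get_obs()
P=[(-4,30,22),(-4,30,46),(-4,15,46),(-4,15,80),(-4,-15,80),(-16,30,46),(9.8,30,46),(-16,30,22),(9.8,30,22)]
W,yaw=cleat_pts(o["position"],o["tcp_rot"],-.0534,P); print(yaw)
for p,w in zip(P,W): print(p,proj(d,w,True).round(1), proj(d,np.array(w)+[ -.002*np.sin(np.radians(yaw)),.002*np.cos(np.radians(yaw)),0],True).round(1))
for u in(320,328): print([ (v,im[v,u].tolist()) for v in range(222,282,2)])
print([ (v,im[v,326].tolist()) for v in range(340,356)])
print([(u,im[235,u].tolist()) for u in list(range(298,310))+list(range(346,362))])
E
```

```text
10.603532644025758
(-4, 30, 22) [325.4 222.3] [325.4 218.9]
(-4, 30, 46) [325.3 233.9] [325.3 230. ]
(-4, 15, 46) [325.3 262.3] [325.3 258.6]
(-4, 15, 80) [325.1 289.7] [325.1 285.4]
(-4, -15, 80) [325.2 348.8] [325.2 345.2]
(-16, 30, 46) [301.2 233.9] [301.2 230.1]
(9.8, 30, 46) [353.  233.9] [353.1 230.1]
(-16, 30, 22) [304.  222.4] [304.  218.9]
(9.8, 30, 22) [350.  222.4] [350.1 218.9]
[(222, [118, 88, 57]), (224, [126, 94, 62]), (226, [62, 38, 24]), (228, [53, 33, 20]), (230, [53, 33, 20]), (232, [53, 32, 18]), (234, [55, 33, 20]), (236, [54, 34, 24]), (238, [86, 54, 33]), (240, [81, 50, 30]), (242, [82, 52, 33]), (244, [79, 48, 29]), (246, [82, 52, 33]), (248, [80, 49, 30]), (250, [80, 50, 30]), (252, [82, 51, 32]), (254, [79, 49, 29]), (256, [80, 49, 30]), (258, [80, 51, 29]), (260, [81, 52, 31]), (262, [81, 50, 30]), (264, [82, 52, 33]), (266, [80, 53, 33]), (268, [123, 19, 14]), (270, [121, 16, 12]), (272, [122, 20, 15]), (274, [124, 19, 18]), (276, [126, 23, 18]), (278, [125, 19, 17]), (280, [126, 21, 17])]
[(222, [126, 93, 61]), (224, [133, 100, 66]), (226, [65, 43, 26]), 
[... 834 characters left out ...]
7]), (352, [116, 87, 56]), (353, [116, 87, 59]), (354, [118, 91, 59]), (355, [117, 88, 57])]
[(298, [131, 99, 64]), (299, [132, 98, 64]), (300, [134, 102, 66]), (301, [134, 101, 66]), (302, [121, 90, 60]), (303, [37, 19, 10]), (304, [49, 31, 20]), (305, [51, 31, 19]), (306, [52, 33, 22]), (307, [52, 33, 20]), (308, [51, 32, 21]), (309, [50, 30, 18]), (346, [49, 29, 13]), (347, [49, 31, 19]), (348, [52, 34, 24]), (349, [51, 31, 18]), (350, [50, 29, 18]), (351, [49, 29, 18]), (352, [55, 35, 22]), (353, [90, 63, 41]), (354, [131, 98, 65]), (355, [125, 94, 60]), (356, [113, 86, 55]), (357, [72, 61, 39]), (358, [90, 78, 52]), (359, [184, 162, 113]), (360, [209, 182, 129]), (361, [207, 181, 127])]
```

Call:
{"method": "carry_out", "body": {
  "rows": [
    [[28, 14, -20], [0, 0, -0.6], 10],
    [[28, 14, -20], [0, 0, 0], 10],
    [[28, 14, -20], [0, 0, 0], 10],
    [[28, 13, -20], [0, 0, 0], 10],
    [[0, 0, -30], [0, 0, 0], 10],
    [[0, 0, -20], [0, 0, 0], 10],
    [[0, 0, -13], [0, 0, 0], 10],
    [[0, 0, 0], [0, 0, 0], 10],
    [[0, 0, 0], [0, 0, 0], 10],
    [[0, 0, 0], [0, 0, 0], 10]
  ]
}}

```text
clock: 4.78
position: [0.5159, -0.0176, 0.1114]
tcp_rot: [2.019, 2.406, 0.001]
contact_force: [-0.4, 0.2, -0.6]
gripper_width: 0.018
grip_force: 35.0
```

```bash
python3 - <<'E'
from h import *
w=manip.camera_info("wrist"); im=manip.snapshot("wrist"); np.savez("w3.npz",im=im,**w)
o=manip.get_obs(); print(o["clock"],o["position"],o["tcp_rot"],o["contact_force"])
cv2.imwrite("pics/w3.png",cv2.resize(im[60:330,170:490],None,fx=2,fy=2,interpolation=cv2.INTER_CUBIC)[:,:,::-1])
E
```

```text
4.8333 [ 0.51613264 -0.01752457  0.11186343] [2.01780049e+00 2.40520819e+00 1.49076656e-03] [-0.40984187 -0.11429722 -0.43272559]
```

View pics/w3.png

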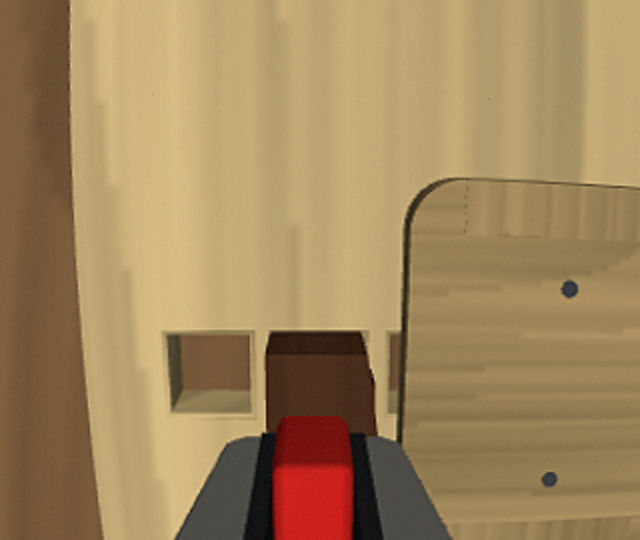

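The crop shows the cleat over the middle hole, which it hides, with head end at (318,340). The outer hole is at (210,372), which is (275,246) in the full picture, and the first hole's strip is at (396,372). I'll get hole 1 from the outer hole and from this closer cleat view.

```bash
python3 - <<'E'
from h import *
d=dict(np.load("w3.npz")); im=d.pop("im"); o=manip.get_obs(); g=im.max(2).astype(int)
print(g[240,245:300].tolist()); print(g[215:275,275].tolist())
roi=np.zeros(g.shape,np.uint8); roi[215:275,245:300]=1
c=max(cv2.findContours(((g<165)&(roi>0)).astype(np.uint8),0,1)[0],key=cv2.contourArea); print(cv2.boundingRect(c))
for uv in [(251.5,225),(296.5,225),(253,267),(297,266.5)]: print(uv,(plane(d,uv,.028,True)*1000).round(1))
P=[(-4,30,22),(-4,30,46),(-4,15,46),(-16,30,46),(9.8,30,46)]
W,yaw=cleat_pts(o["position"],o["tcp_rot"],-.0534,P); print(yaw)
for p,w in zip(P,W): print(p,proj(d,w,True).round(1))
print([(v,im[v,325].max()) for v in range(218,275)])
print([(u,im[231,u].max()) for u in list(range(295,310))+list(range(345,362))])
E
```

```text
[213, 212, 212, 214, 212, 212, 200, 192, 182, 106, 83, 80, 74, 72, 69, 88, 112, 117, 115, 114, 115, 115, 116, 115, 117, 118, 117, 117, 119, 118, 118, 118, 119, 118, 120, 119, 118, 119, 119, 118, 119, 118, 117, 117, 117, 115, 115, 114, 111, 106, 166, 166, 167, 189, 197]
[198, 198, 197, 197, 197, 198, 197, 198, 200, 205, 154, 140, 132, 115, 119, 118, 119, 118, 120, 119, 117, 119, 119, 120, 121, 118, 120, 118, 117, 119, 118, 118, 117, 118, 119, 119, 118, 119, 117, 121, 133, 146, 145, 143, 144, 144, 146, 144, 141, 139, 140, 167, 206, 205, 191, 202, 200, 201, 200, 200]
(252, 225, 46, 42)
(251.5, 225) [461.3 -11.9]
(296.5, 225) [493.2  -6.4]
(253, 267) [466.  -43.6]
(297, 266.5) [498.2 -37.3]
10.011488679964247
(-4, 30, 22) [325.8 222. ]
(-4, 30, 46) [325.8 233.6]
(-4, 15, 46) [325.8 262. ]
(-16, 30, 46) [301.6 233.6]
(9.8, 30, 46) [353.5 233.6]
[(218, np.uint8(194)), (219, np.uint8(193)), (220, np.uint8(194)), (221, np.uint8(192)), (222, np.uint8(194)), (223, np.uint8(197)), (224, np.uint8(208)), (225, np.uint8(120)), (226, np.uint8(60)), (227, np.uint8(47)), (228, np.uint8(52)), (229, np
[... 956 characters left out ...]
8(116))]
[(295, np.uint8(178)), (296, np.uint8(155)), (297, np.uint8(173)), (298, np.uint8(192)), (299, np.uint8(196)), (300, np.uint8(194)), (301, np.uint8(195)), (302, np.uint8(196)), (303, np.uint8(159)), (304, np.uint8(54)), (305, np.uint8(42)), (306, np.uint8(46)), (307, np.uint8(48)), (308, np.uint8(47)), (309, np.uint8(47)), (345, np.uint8(48)), (346, np.uint8(49)), (347, np.uint8(49)), (348, np.uint8(46)), (349, np.uint8(51)), (350, np.uint8(46)), (351, np.uint8(35)), (352, np.uint8(108)), (353, np.uint8(168)), (354, np.uint8(187)), (355, np.uint8(198)), (356, np.uint8(192)), (357, np.uint8(192)), (358, np.uint8(190)), (359, np.uint8(191)), (360, np.uint8(191)), (361, np.uint8(192))]
```

Call:
{"method": "carry_out", "body": {
  "rows": [
    [[-1.2, 0.6, -15], [0, 0, 0], 10],
    [[0, 0, -12], [0, 0, 0], 10],
    [[0, 0, -4], [0, 0, 0], 10],
    [[0, 0, -3], [0, 0, 0], 10],
    [[0, 0, 0], [0, 0, 0], 10],
    [[0, 0, 0], [0, 0, 0], 10]
  ]
}}

```text
clock: 5.33
position: [0.5141, -0.0162, 0.077]
tcp_rot: [2.018, 2.407, 0.0]
contact_force: [0.3, 0.1, -1.3]
gripper_width: 0.0176
grip_force: 35.0
```

Call:
{"method": "carry_out", "body": {
  "rows": [
    [[0, 0, -2], [0, 0, 0], 10],
    [[0, 0, -2], [0, 0, 0], 10],
    [[0, 0, -2], [0, 0, 0], 10],
    [[0, 0, 0], [0, 0, 0], 10],
    [[0, 0, 0], [0, 0, 0], 10]
  ]
}}

```text
clock: 5.75
position: [0.5142, -0.0166, 0.0706]
tcp_rot: [2.017, 2.407, -0.0]
contact_force: [1.1, -2.6, -2.4]
gripper_width: 0.0177
grip_force: 35.0
```

Call:
{"method": "carry_out", "body": {
  "rows": [
    [[0, -0.5, -3], [0, 0, 0], 10],
    [[0, 0, -3], [0, 0, 0], 10],
    [[0, 0, -3], [0, 0, 0], 10],
    [[0, 0, -2], [0, 0, 0], 10],
    [[0, 0, 0], [0, 0, 0], 10],
    [[0, 0, 0], [0, 0, 0], 10]
  ]
}}

```text
clock: 6.25
position: [0.5137, -0.0168, 0.0594]
tcp_rot: [-2.018, -2.408, 0.001]
contact_force: [0.0, -2.4, -0.7]
gripper_width: 0.018
grip_force: 35.0
```

Call:
{"method": "carry_out", "body": {
  "rows": [
    [[0, 0, -1], [0, 0, 0], 10],
    [[0, 0, -1], [0, 0, 0], 10],
    [[0, 0, -1], [0, 0, 0], 10],
    [[0, 0, 0], [0, 0, 0], 10],
    [[0, 0, 0], [0, 0, 0], 10]
  ]
}}

```text
clock: 6.67
position: [0.5138, -0.0169, 0.0593]
tcp_rot: [-2.017, -2.408, 0.002]
contact_force: [-8.9, -0.9, 21.8]
gripper_width: 0.0178
grip_force: 35.0
```

Call:
{"method": "carry_out", "body": {
  "rows": [
    [[0, 0, 2], [0, 0, 0], 10],
    [[0, 0, 1], [0, 0, 0], 40],
    [[0, 0, 0], [0, 0, 0], 40],
    [[0, 0, 0], [0, 0, 0], 40],
    [[0, 0, 0], [0, 0, 0], 40],
    [[0, 0, 20], [0, 0, 0], 40],
    [[0, 0, 40], [0, 0, 0], 40],
    [[0, 0, 40], [0, 0, 0], 40],
    [[0, 30, 30], [0, 0, -5], 40],
    [[0, 38, 5], [0, 0, -7], 40],
    [[0, 38, 5], [0, 0, -7], 40],
    [[0, 38, 0], [0, 0, -7], 60]
  ]
}}

```text
clock: 7.67
position: [0.5148, 0.1204, 0.2]
tcp_rot: [2.489, 1.915, 0.004]
contact_force: [-0.7, -0.5, -0.3]
gripper_width: 0.0447
grip_force: 0.0
```

Call:
{"method": "carry_out", "body": {
  "rows": [
    [[-5, 38, 0], [0, 0, -7], 60],
    [[-5, 38, 0], [0, 0, -7], 60],
    [[-5, 38, 0], [0, 0, -7], 60],
    [[-5, 30, 0], [0, 0, -7], 60],
    [[-5, 30, 0], [0, 0, -7], 60],
    [[0, 0, 0], [0, 0, -7], 60],
    [[0, 0, 0], [0, 0, -7], 60],
    [[0, 0, 0], [0, 0, 0], 60],
    [[0, 0, 0], [0, 0, 0], 60]
  ]
}}

```text
clock: 8.42
position: [0.49, 0.286, 0.1979]
tcp_rot: [-3.048, -0.76, 0.001]
contact_force: [0.6, -0.2, 0.5]
gripper_width: 0.0599
grip_force: 0.0
```

```bash
python3 - <<'E'
from h import *
w=manip.camera_info("wrist"); im=manip.snapshot("wrist"); np.savez("w4.npz",im=im,**w)
o=manip.get_obs(); print(o["clock"],o["position"],o["tcp_rot"],o["q"]); print(proj(w,(.495,.39,.058),True))
cv2.imwrite("pics/w4.png",im[:,:,::-1])
E
```

```text
8.4667 [0.49012719 0.28575595 0.19807747] [-3.04822585e+00 -7.59732218e-01  9.33382665e-04] [3.14811445e-01 1.51771572e-01 1.63753364e+00 1.61548091e-04
 1.35287201e+00 1.39705101e+00]
[221.60138278 166.04184794]
```

View pics/w4.png

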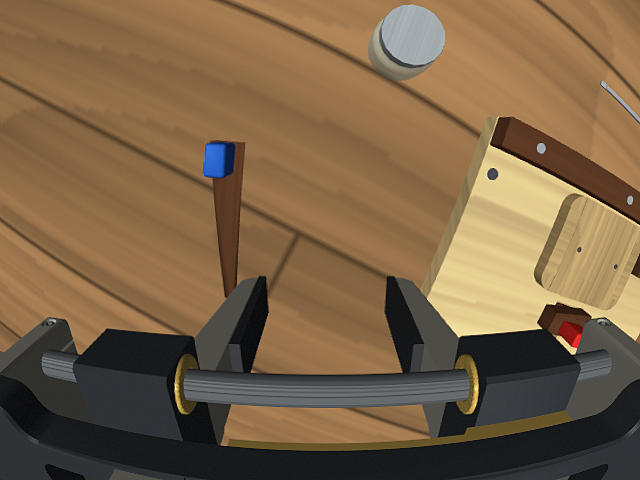

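The view shows the wedge, blue grip at (218,160) and thin end down at (229,297). The jar is at (412,37), and the cleat stands in the board next to the plate at (568,325).

```bash
python3 - <<'E'
from h import *
d=dict(np.load("w4.npz")); im=d.pop("im").astype(int)
R,G,B=im[...,0],im[...,1],im[...,2]
roi=np.zeros(R.shape,bool); roi[130:190,195:250]=1
def edges(m,z,v0,v1,sides=(-1,1)):
    for s in sides:
        pts=[]
        for v in range(v0,v1):
            xs=np.where(m[v])[0]
            if len(xs): pts.append((xs.min()-.5 if s<0 else xs.max()+.5,v))
        Q=np.array([plane(d,p,z,True) for p in pts])*1000
        l=cv2.fitLine(Q.astype(np.float32),cv2.DIST_HUBER,0,.01,.01).ravel(); print(s,np.degrees(np.arctan2(l[1],l[0])).round(1),l[2:], pts[0],pts[-1])
blue=roi&(B>R+60)
print("row",[(u,im[160,u].tolist()) for u in range(200,246,2)])
top=blue&(B>np.percentile(B[blue],50)-25)
c=max(cv2.findContours(top.astype(np.uint8),0,1)[0],key=cv2.contourArea)
P=np.array([plane(d,p,.058,True) for p in c[:,0].astype(float)])*1000
print(cv2.boundingRect(c),cv2.minAreaRect(P.astype(np.float32))); edges(top,.058,148,172)
print("row230",[(u,im[230,u].tolist()) for u in range(210,250,2)])
r2=np.zeros(R.shape,bool); r2[190:275,205:255]=1
brown=r2&(R<100); edges(brown,.022,195,270)
E
```

```text
row [(200, [153, 115, 77]), (202, [156, 117, 74]), (204, [99, 109, 191]), (206, [46, 107, 213]), (208, [49, 107, 211]), (210, [46, 107, 211]), (212, [48, 106, 211]), (214, [47, 106, 209]), (216, [45, 103, 206]), (218, [42, 100, 203]), (220, [40, 99, 202]), (222, [39, 93, 192]), (224, [24, 59, 123]), (226, [9, 28, 58]), (228, [6, 27, 61]), (230, [13, 30, 62]), (232, [3, 26, 62]), (234, [81, 55, 41]), (236, [95, 60, 39]), (238, [88, 55, 35]), (240, [93, 58, 35]), (242, [89, 54, 35]), (244, [130, 96, 64])]
(204, 144, 20, 32) ((496.5520324707031, 399.2823486328125), (26.83441925048828, 16.726703643798828), 22.20965003967285)
-1 21.4 [494.30173 407.3578 ] (np.float64(205.5), 148) (np.float64(203.5), 171)
1 21.5 [499.3023  391.47485] (np.float64(223.5), 148) (np.float64(221.5), 171)
row230 [(210, [150, 114, 76]), (212, [144, 109, 71]), (214, [140, 105, 71]), (216, [137, 102, 67]), (218, [71, 43, 28]), (220, [83, 54, 35]), (222, [88, 55, 35]), (224, [92, 57, 38]), (226, [91, 56, 36]), (228, [93, 61, 40]), (230, [93, 58, 37]), (232, [90, 56, 36]), (234, [88, 56, 35]), (236, [93, 59, 38]), (238, [59, 37, 23]), (240, [129, 96, 65]), (242, [125, 95, 62]), (244, [126, 96, 64]), (246, [125, 94, 61]), (248, [127, 96, 64])]
-1 29.1 [425.02655 375.00635] (np.float64(213.5), 195) (np.float64(220.5), 269)
1 21.6 [420.42883 348.71237] (np.float64(240.5), 195) (np.float64(236.5), 269)
```

Call:
{"method": "carry_out", "body": {
  "rows": [
    [[2, 38, -20], [0, 0, -6.5], 60],
    [[2, 38, -20], [0, 0, 0], 60],
    [[2, 37, -20], [0, 0, 0], 60],
    [[0, 0, -30], [0, 0, 0], 60],
    [[0, 0, -30], [0, 0, 0], 60],
    [[0, 0, -30], [0, 0, 0], 60],
    [[0, 0, -13], [0, 0, 0], 60],
    [[0, 0, 0], [0, 0, 0], 60],
    [[0, 0, 0], [0, 0, 0], 60]
  ]
}}

```text
clock: 9.22
position: [0.4964, 0.3959, 0.0371]
tcp_rot: [3.087, 0.581, -0.001]
contact_force: [0.3, 0.7, 1.4]
gripper_width: 0.0601
grip_force: 0.0
```

Call:
{"method": "carry_out", "body": {
  "rows": [
    [[0, 3, -4], [0, 0, 0], 60],
    [[0, 0, -3], [0, 0, 0], 60],
    [[0, 0, 0], [0, 0, 0], 60],
    [[0, 0, 0], [0, 0, 0], 10],
    [[0, 0, 0], [0, 0, 0], 10],
    [[0, 0, 0], [0, 0, 0], 10],
    [[0, 0, 0], [0, 0, 0], 10],
    [[0, 0, 0], [0, 0, 0], 10],
    [[0, 0, 0], [0, 0, 0], 10],
    [[0, 0, 0], [0, 0, 0], 10],
    [[0, 0, 0], [0, 0, 0], 10]
  ],
  "force": 60
}}

```text
clock: 10.13
position: [0.4961, 0.3991, 0.0298]
tcp_rot: [3.087, 0.581, -0.0]
contact_force: [0.3, -0.1, 0.4]
gripper_width: 0.0194
grip_force: 60.0
```

Call:
{"method": "carry_out", "body": {
  "rows": [
    [[0, 0, 30], [0, 0, 0], 10],
    [[0, 0, 40], [0, 0, 0], 10],
    [[-1, -20, 30], [0, 0, 7], 10],
    [[-1, -20, 0], [0, 0, 7], 10],
    [[-1, -20, 0], [0, 0, 7], 10],
    [[-1, -20, 0], [0, 0, 7], 10],
    [[-1, -20, 0], [0, 0, 7], 10],
    [[-1, -20, 0], [0, 0, 7], 10],
    [[-1, -20, 0], [0, 0, 7], 10],
    [[-1, -20, 0], [0, 0, 7], 10],
    [[-1, -20, 0], [0, 0, 7], 10],
    [[-1, -20, 0], [0, 0, 7], 10]
  ]
}}

```text
clock: 11.13
position: [0.4857, 0.1982, 0.1296]
tcp_rot: [-2.189, -2.253, 0.0]
contact_force: [0.3, 0.2, -1.4]
gripper_width: 0.0198
grip_force: 60.0
```

Call:
{"method": "carry_out", "body": {
  "rows": [
    [[-1, -22, 0], [0, 0, 7], 10],
    [[0, 0, 0], [0, 0, 1.5], 10],
    [[0, 0, 0], [0, 0, 0], 10],
    [[0, 0, 0], [0, 0, 0], 10],
    [[0, 0, 0], [0, 0, 0], 10]
  ]
}}

```text
clock: 11.55
position: [0.485, 0.1776, 0.1298]
tcp_rot: [-2.024, -2.403, -0.0]
contact_force: [0.8, 0.2, -0.7]
gripper_width: 0.0194
grip_force: 60.0
```

Call:
{"method": "carry_out", "body": {
  "rows": [
    [[0, 0, -30], [0, 0, 0.2], 10],
    [[0, 0, -25], [0, 0, 0], 10],
    [[0, 0, -8], [0, 0, 0], 10],
    [[0, 0, -4], [0, 0, 0], 10],
    [[0, 0, -2], [0, 0, 0], 10],
    [[0, 0, 0], [0, 0, 0], 10],
    [[0, 0, 0], [0, 0, 0], 10]
  ]
}}

```text
clock: 12.13
position: [0.4863, 0.1774, 0.0622]
tcp_rot: [2.018, 2.406, 0.003]
contact_force: [-0.7, -0.2, -0.5]
gripper_width: 0.0194
grip_force: 60.0
```

```bash
python3 - <<'E'
from h import *
w=manip.camera_info("scene"); im=manip.snapshot("scene"); o=manip.get_obs(); print(o["position"],o["tcp_rot"],o["contact_force"])
cv2.imwrite("pics/s5.png",cv2.resize(im[200:330,220:420],None,fx=4,fy=4,interpolation=cv2.INTER_CUBIC)[:,:,::-1])
E
```

```text
[0.4862829  0.1773849  0.06223821] [2.01796779 2.40547747 0.00296388] [-0.03447337 -0.17934616 -0.68419673]
```

View pics/s5.png

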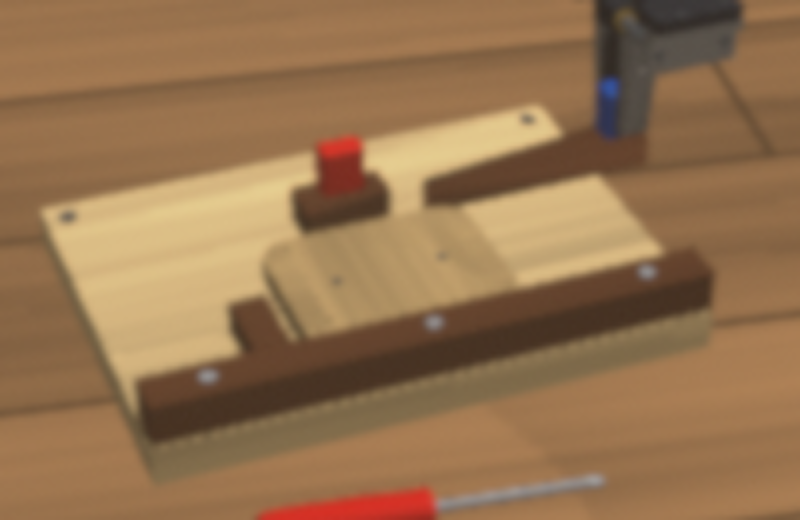

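The scene crop shows the cleat home at (340,200). The wedge lies flat on line with the gap, with its thin end at (430,190) just short of the cleat's wide-gap end. I'll set it down and slide it in.

Call:
{"method": "carry_out", "body": {
  "rows": [
    [[0, 0, -2], [0, 0, 0], 10],
    [[0, 0, -1.5], [0, 0, 0], 10],
    [[0, 0, -0.7], [0, 0, 0], 10],
    [[0, 0, 0], [0, 0, 0], 10],
    [[0, 0, 0], [0, 0, 0], 10]
  ]
}}

```text
clock: 12.6
position: [0.4858, 0.1773, 0.0577]
tcp_rot: [2.019, 2.406, 0.001]
contact_force: [-2.2, -0.2, 5.0]
gripper_width: 0.0198
grip_force: 60.0
```

Call:
{"method": "carry_out", "body": {
  "rows": [
    [[3.1, -9.6, 0], [0, 0, 0], 10],
    [[3.1, -9.6, 0], [0, 0, 0], 10],
    [[3.1, -9.6, 0], [0, 0, 0], 10],
    [[3.1, -9.6, 0], [0, 0, 0], 10],
    [[3.1, -9.6, 0], [0, 0, 0], 10],
    [[0, 0, 0], [0, 0, 0], 10]
  ]
}}

```text
clock: 13.1
position: [0.5024, 0.1274, 0.0578]
tcp_rot: [2.019, 2.403, 0.002]
contact_force: [0.8, -2.9, 5.7]
gripper_width: 0.0197
grip_force: 60.0
```

Call:
{"method": "carry_out", "body": {
  "rows": [
    [[3.1, -9.6, 0], [0, 0, 0], 10],
    [[3.1, -9.6, 0], [0, 0, 0], 10],
    [[3.1, -9.6, 0], [0, 0, 0], 10],
    [[0, 0, 0], [0, 0, 0], 10],
    [[0, 0, 0], [0, 0, 0], 10]
  ]
}}

```text
clock: 13.52
position: [0.5115, 0.0989, 0.0578]
tcp_rot: [2.018, 2.403, 0.001]
contact_force: [0.2, -2.3, 4.9]
gripper_width: 0.0195
grip_force: 60.0
```

Call:
{"method": "carry_out", "body": {
  "rows": [
    [[2.5, -7.7, 0], [0, 0, 0], 10],
    [[2.5, -7.7, 0], [0, 0, 0], 10],
    [[2.5, -7.7, 0], [0, 0, 0], 10],
    [[0, 0, 0], [0, 0, 0], 10],
    [[0, 0, 0], [0, 0, 0], 10]
  ]
}}

```text
clock: 13.93
position: [0.5185, 0.0764, 0.0577]
tcp_rot: [2.019, 2.405, 0.001]
contact_force: [-0.7, -0.3, 6.6]
gripper_width: 0.0198
grip_force: 60.0
```

Call:
{"method": "carry_out", "body": {
  "rows": [
    [[1.2, -3.8, 0], [0, 0, 0], 10],
    [[1.2, -3.8, 0], [0, 0, 0], 10],
    [[1.2, -3.8, 0], [0, 0, 0], 10],
    [[0, 0, 0], [0, 0, 0], 10],
    [[0, 0, 0], [0, 0, 0], 10]
  ]
}}

```text
clock: 14.35
position: [0.5218, 0.0658, 0.0578]
tcp_rot: [2.019, 2.406, 0.002]
contact_force: [-2.1, 1.4, 7.5]
gripper_width: 0.0196
grip_force: 60.0
```

Call:
{"method": "carry_out", "body": {
  "rows": [
    [[0.9, -3.9, 0], [0, 0, 0], 10],
    [[0.9, -3.9, 0], [0, 0, 0], 10],
    [[0, 0, 0], [0, 0, 0], 10],
    [[0, 0, 0], [0, 0, 0], 10]
  ]
}}

```text
clock: 14.68
position: [0.5235, 0.0581, 0.0578]
tcp_rot: [2.019, 2.406, 0.002]
contact_force: [-1.3, 2.1, 6.9]
gripper_width: 0.0194
grip_force: 60.0
```

Call:
{"method": "carry_out", "body": {
  "rows": [
    [[0.9, -3.9, 0], [0, 0, 0], 10],
    [[0.9, -3.9, 0], [0, 0, 0], 10],
    [[0, 0, 0], [0, 0, 0], 10],
    [[0, 0, 0], [0, 0, 0], 10]
  ]
}}

```text
clock: 15.02
position: [0.5254, 0.0503, 0.0578]
tcp_rot: [2.019, 2.406, 0.002]
contact_force: [-1.1, 2.8, 6.9]
gripper_width: 0.0193
grip_force: 60.0
```

Call:
{"method": "carry_out", "body": {
  "rows": [
    [[0.9, -2.9, 0], [0, 0, 0], 10],
    [[0.9, -2.9, 0], [0, 0, 0], 10],
    [[0, 0, 0], [0, 0, 0], 10],
    [[0, 0, 0], [0, 0, 0], 10]
  ]
}}

```text
clock: 15.35
position: [0.5268, 0.045, 0.0578]
tcp_rot: [-2.019, -2.406, -0.002]
contact_force: [-1.6, 5.0, 9.3]
gripper_width: 0.0194
grip_force: 60.0
```

Call:
{"method": "carry_out", "body": {
  "rows": [
    [[0.6, -2, 0], [0, 0, 0], 10],
    [[0.6, -2, 0], [0, 0, 0], 10],
    [[0, 0, 0], [0, 0, 0], 10],
    [[0, 0, 0], [0, 0, 0], 10]
  ]
}}

```text
clock: 15.68
position: [0.5275, 0.0419, 0.0578]
tcp_rot: [-2.018, -2.405, -0.003]
contact_force: [-3.9, 8.4, 9.8]
gripper_width: 0.0196
grip_force: 60.0
```

Call:
{"method": "carry_out", "body": {
  "rows": [
    [[0.4, -2, 0], [0, 0, 0], 10],
    [[0.4, -2, 0], [0, 0, 0], 10],
    [[0.2, -1, 0], [0, 0, 0], 10],
    [[0, 0, 0], [0, 0, 0], 10],
    [[0, 0, 0], [0, 0, 0], 10]
  ]
}}

```text
clock: 16.1
position: [0.5278, 0.0404, 0.0578]
tcp_rot: [-2.015, -2.401, -0.009]
contact_force: [-6.5, 20.7, 15.2]
gripper_width: 0.02
grip_force: 60.0
```

```bash
python3 - <<'E'
from h import *
im=manip.snapshot("top"); im2=manip.snapshot("wrist")
a=cv2.resize(im[175:295,235:385],(400,320),interpolation=cv2.INTER_CUBIC); b=cv2.resize(im2[180:400,280:560],(400,320))
cv2.imwrite("pics/f6.png",np.hstack([a,b])[:,:,::-1]); o=manip.get_obs(); print(o["clock"],o["position"],o["contact_force"])
E
```

```text
16.2 [0.5277588  0.04043583 0.05775998] [-6.73456245 21.29297342 14.12894329]
```

View pics/f6.png

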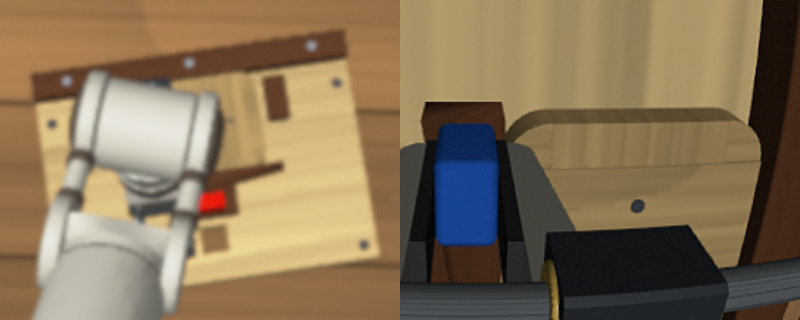

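```bash
python3 - <<'E'
from h import *
w=manip.camera_info("wrist"); im=manip.snapshot("wrist").astype(int); g=im.max(2)
a=np.radians(10); xj=np.array([np.cos(a),np.sin(a)]); yj=np.array([-xj[1],xj[0]]); H=np.array([518.1,-18])
for v in list(range(120,250,10))+list(range(250,345,8)):
    row=g[v,480:600]; k=np.where(row<85)[0]
    if not len(k): continue
    u=480+k[0]-.5; z=.028 if v<262 else .046
    p=plane(w,(u,v),z,True)*1000-H; print(v,u,z,(p@xj-43.2).round(1),(p@yj).round(1))
E
```

```text
120 537.5 0.028 102.8 150.1
130 536.5 0.028 102.3 143.9
140 536.5 0.028 102.6 137.9
150 536.5 0.028 103.0 131.8
160 535.5 0.028 102.7 125.7
170 534.5 0.028 102.5 119.6
180 533.5 0.028 102.3 113.5
190 532.5 0.028 102.2 107.3
200 531.5 0.028 102.2 101.1
210 530.5 0.028 102.3 94.9
220 529.5 0.028 102.4 88.6
230 528.5 0.028 102.6 82.2
240 526.5 0.028 102.1 75.7
250 525.5 0.028 102.4 69.2
258 482.5 0.028 72.0 64.4
266 523.5 0.046 91.6 65.2
274 529.5 0.046 96.9 60.1
282 532.5 0.046 100.2 54.8
290 531.5 0.046 100.6 49.6
298 530.5 0.046 101.0 44.2
306 528.5 0.046 100.8 38.8
314 527.5 0.046 101.4 33.3
322 525.5 0.046 101.2 27.7
330 523.5 0.046 101.1 21.9
338 479.5 0.046 70.1 18.9
```

```bash
python3 -c "
from plant import manip
o=manip.get_obs(); print(o['contact_force'],o['grip_force']); print(manip.close_job())"
```

```text
[-6.12393077 21.16786849 14.40880079] 60.007168650627136
the job is handed in; nothing more can be done
None
```

The job is handed in: the cleat is fully home in the middle hole and the wedge is pushed in tight at about 21 N and still held. That force balance says the plate is pressed flush on the fence; the last picture read it about 1 mm off, which is within its error.

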